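# Set the reactor's gas line selector with its tab and press start

### The arm

A 6-joint arm with a two-finger parallel gripper is mounted at the origin on the work surface. World frame = base frame: x ahead of the robot, y to its left, z up, the work surface at z = 0. Lengths are in m, angles in rad, forces in N, time in s.
With the tool pointing down it reaches from about 0.325 to 0.9 m from the base axis. Payload 6.1 kg.
Tool frame: the origin (TCP) lies midway between the tips of the shut fingers; the grasp point (between the pads) lies 19 mm behind it; x points along the fingers, y is the direction in which the jaws open and shut, and the axes are right-handed (so a half turn about x gives the same grasp; the last joint's range is limited). The gripper opens to 85 mm and grips with 20 to 120 N. Pads are 22 mm wide; open, the fingers measure 114 mm over their backs; the gripper's body (76 mm by 85 mm) begins 54 mm behind the grasp point. The pads swing forward as they close: fully open they stand 13 mm farther back than shut.
Start: joints at [1.078, 0.22, 1.526, -0, 1.395, -0.126], TCP at [0.224, 0.583, 0.231] pointing down, gripper open.
Joint ranges: [-2.98, 2.98], [-0.91, 2.08], [0.09, 2.57], [-1.24, 4.39], [0.2, 2.65], [-2.68, 2.68]. Speed limits (rad/s): [2.57, 2.57, 3.01, 3.14, 3.14, 3.14].

### API

Orientations are given as [roll, pitch, yaw] about the fixed x, y, z axes, in that order (R = Rz(yaw) Ry(pitch) Rx(roll)).
In Python, from plant import movep, move_l, set_joints, gripper_to, hold, inverse_kinematics, observe, get_image, get_calibration, Unreachable, job_done gives the robot as it stands. Calls block until the motion is done:
- movep(position, orientation): joint-space move of the TCP to a pose.
- move_l(position, feed=0.15, rotation=None, max_force=None): straight line of the TCP; rotation=None keeps the orientation; feed is the mean speed in m/s. With max_force (N) it stops when the force on the tool has changed by that much, and returns True; else False.
- set_joints(angles): joint-space move.
- gripper_to(opening, f_grip=None): finger opening in m; f_grip is the grip in N (None keeps the last); returns when the fingers have stopped.
- hold(seconds).
- inverse_kinematics(position, orientation): joint angles nearest the present ones, or None.
- observe(): the state.
- get_image(name): name is "scene" or "side" or "wrist"; returns (picture, depth): 384x512x3 uint8, red, green, blue; 384x512 float32, m along the optical axis (not along the pixel's ray), 0 where there is no reading.
- get_calibration(name): a dict with "intrinsics" (3x3 intrinsics, pixels), "world_from_camera" (4x4, takes a point from camera to world coordinates). Camera axes: x right, y down, z forward; pixel columns grow to the right and rows downward; lengths in m; the calibration is good to about 2 mm. The wrist camera is an equidistant fisheye: a pixel r from the principal point sees the ray r / f radians off the axis. A picture is of the moment at which its call begins: read the wrist's pose just before it. get_calibration takes no time and is no camera call; for the wrist camera it gives the pose at the moment of the call.
A pose or a line that the arm cannot do raises Unreachable and nothing moves.
- job_done(): hands the job in, once; it reports no verdict.
The state is a dict: "time_s": time; "q": joint angles; "joint_velocities": joint speeds; "joint_torque": joint torques, N m; "eef_pos": TCP position; "tcp_rot": TCP orientation; "ft_force": force on the tool from outside, world axes, zero at the start; "torque": the same for the moment, N m; "opening": finger opening in m.
Only numpy, scipy, OpenCV 4.12 (cv2) and the standard library are available. Lean on these libraries where they do the work, as an engineer would, in place of code of your own. Each camera call takes 0.05 s, during which the arm holds its last target. There are 200 camera calls.

### The job

Without gripping anything, push the tab of the gas line selector round with the fingertips until it points squarely at the middle of the tag with three pips, and leave it there. Then press the push button on the white control box all the way down and let it come back up. Do not grip or pinch the tab, do not press the button before the selector is set, leave the vial, the beaker and the spanner alone, and finish clear of everything.

Things in the scene. Friction and masses are not known exactly. Their poses are not given: they have to be found in the camera images.
- selector_base: fixed grey round base plate, 250 mm across, 12 mm thick, with four low pipe stubs on its edge (to 148 mm from the axis, 15 mm high); origin: on the turning axis at bench height. Its +x axis is the selector's zero direction, z up. The tags lie on it at -1.75, -0.8, 0.8 and 1.75 rad from +x about z; which tag is at which place changes
- selector (a joint): angle of the turning head, rad: 0 = tab along the base's +x, growing anticlockwise seen from above; end stops at -2.2 and 2.2, starts within 0.35 of 0. No clicks or springs: friction (0.2 N m, 3 N at the tab) keeps it where it is left. The head is an aluminium disc 92 mm across, top 40 mm above the bench (hub 46 mm)
- pointer (a point): middle of the outer end of the upright radial tab, 85 mm from the axis, 52 mm above the bench; x points outward along the tab (where it points), y to its left side, z up. The tab spans 22 to 85 mm from the axis, is 14 mm thick, stands 32 to 72 mm above the bench; beyond the disc the space under and beside it is free down to the tags (15 mm)
- tab_left: black cheek on the tab's left (anticlockwise) side, 3 mm thick, from 24 to 81 mm from the axis, 33 to 69 mm above the bench, outer face 7 mm from the tab's middle plane; its origin lies on the turning axis 14 mm above the bench, its x axis runs along the tab. Push here to turn clockwise
- tab_right: the same cheek on the tab's right (clockwise) side; origin as for tab_left. Push here to turn anticlockwise
- tag1: round white plastic tag with one black pip on top, 40 mm across, 3 mm thick, lying flat on the selector's base plate; origin: centre of its underside, 12 mm above the bench, 100 mm from the selector's axis
- tag2: round white plastic tag with two black pips on top, 40 mm across, 3 mm thick, lying flat on the selector's base plate; origin: centre of its underside, 12 mm above the bench, 100 mm from the selector's axis
- tag3: round white plastic tag with three black pips on top, 40 mm across, 3 mm thick, lying flat on the selector's base plate; origin: centre of its underside, 12 mm above the bench, 100 mm from the selector's axis; the one to set the tab to
- tag4: round white plastic tag with four black pips on top, 40 mm across, 3 mm thick, lying flat on the selector's base plate; origin: centre of its underside, 12 mm above the bench, 100 mm from the selector's axis
- control_box: fixed white control box, 90 x 90 x 40 mm; origin: centre of its underside on the bench
- start (a joint): travel of the push button, m: 0 = up, 0.006 = fully down; a spring returns it; about 1.5 N moves it and 5 N holds it fully down
- start_top (a point): centre of the top face of the grey push button, 36 mm across, in a dark round collar 52 mm across (top 52 mm above the bench) in the middle of the control box's top; the face is 58 mm above the bench when up, 52 mm when fully down
- vial: loose amber glass bottle with black cap, 40 mm across, 85 mm tall; origin: centre of its underside; leave alone
- beaker: loose white ceramic beaker, 64 mm across, 75 mm tall; origin: centre of its underside; leave alone
- spanner: loose steel spanner lying flat, about 180 mm long; origin: near its middle, on the bench; leave alone
Things that resemble listed ones, but are neither listed nor needed, are in the scene too. What is shaped like the control_box but blue or turquoise is not meant.

How it is judged:
By the outcome, as a careful person would: the job done as asked, in the order asked, and still so for the second after the job is handed in, with the robot touching nothing.
It also fails if it takes over 51 s, if anything falls off the work surface, if the arm or the gripper's body presses on something with over 40 N, if the wrist force passes 120 N, or if a joint passes its speed limit or range.

## Working session

There is one attempt and no reset: what is moved stays moved. The work goes in short steps, each a Python script; the robot and the scene stay as the last script left them, time stands still between calls to the robot, and variables do not carry over. Pictures are saved under pics/ and viewed, about 8 in all and at most 12, crops included, and the job is handed in when it is done.

```bash
mkdir -p pics; ls
python3 - <<'E'
from plant import *
import cv2, numpy as np
for n in ("scene","side"):
    im,d=get_image(n); c=get_calibration(n)
    np.savez(f"pics/{n}0.npz",im=im,d=d,K=c["intrinsics"],T=c["world_from_camera"])
    cv2.imwrite(f"pics/{n}0.png",cv2.resize(im[:,:,::-1],(796,597)))
    print(n,np.round(c["intrinsics"],1).tolist(),np.round(c["world_from_camera"],3).tolist())
print(observe())
E
```

```text
pics
scene [[360.1, 0.0, 248.9], [0.0, 360.1, 195.9], [0.0, 0.0, 1.0]] [[0.769, 0.368, -0.523, 1.106], [0.639, -0.451, 0.623, -0.555], [-0.007, -0.813, -0.582, 0.618], [0.0, 0.0, 0.0, 1.0]]
side [[349.0, 0.0, 258.5], [0.0, 349.0, 190.2], [0.0, 0.0, 1.0]] [[-0.889, -0.345, 0.303, 0.341], [-0.459, 0.666, -0.588, 0.593], [0.001, -0.661, -0.75, 0.803], [0.0, 0.0, 0.0, 1.0]]
{'time_s': 0.1, 'q': array([ 1.07790459e+00,  2.21175488e-01,  1.52751693e+00,  3.59224469e-05,
        1.39470753e+00, -1.26113982e-01]), 'joint_velocities': array([ 0.00066024, -0.00057961, -0.00393023,  0.00058321, -0.00097287,
        0.00110358]), 'joint_torque': array([ 1.80014456e-03, -4.98239565e+01, -3.90551770e+01, -1.43427746e-04,
        5.60448883e-03,  5.08119183e-05]), 'eef_pos': array([0.2238661 , 0.5829355 , 0.23028045]), 'tcp_rot': array([-1.71647055,  1.56898869, -2.08325463]), 'ft_force': array([ 0.45122868, -0.6329612 , -0.18591025]), 'torque': array([-0.01274953,  0.00461208, -0.01022635]), 'opening': 0.08518771588737896}
```

View pics/scene0.png

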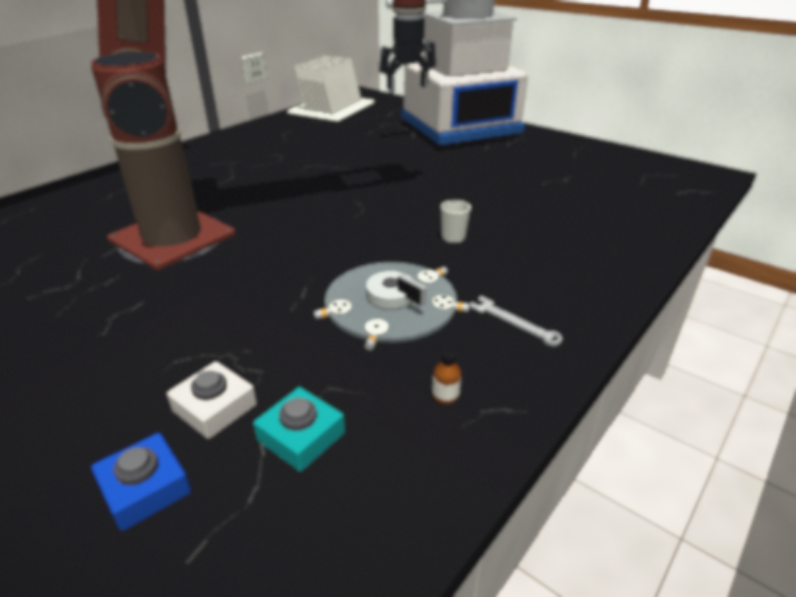

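View pics/side0.png

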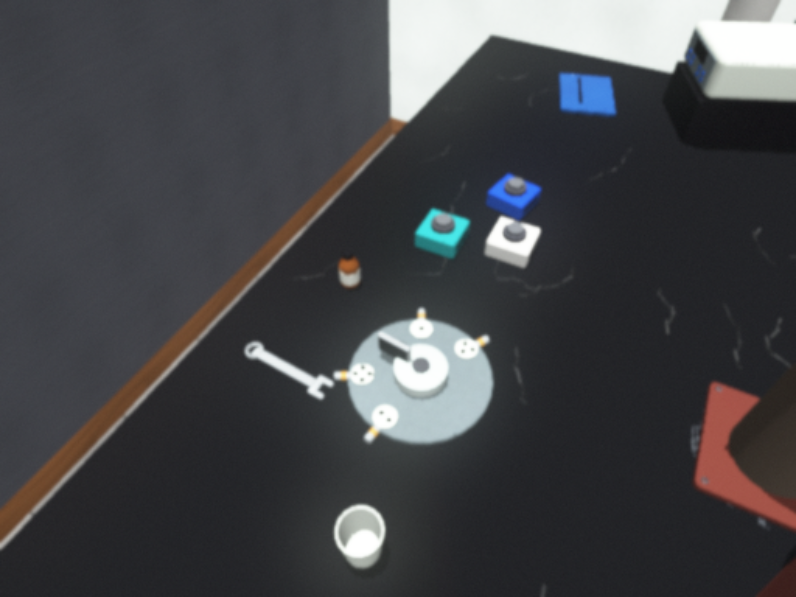

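Both views show the selector: side view hub ≈(421,366), tags ≈(421,328), (467,349), (361,374), (385,416), tab pointing between the first and third. White box ≈(513,240). Pip counts are too blurry, so I'll measure roughly and then look with the wrist camera from above.

```bash
cat > h.py <<'E'
import numpy as np, cv2
from plant import *
def ray(n,uv,z,K,T):
    uv=np.atleast_2d(np.asarray(uv,float)); x=(uv-K[:2,2])/np.array([K[0,0],K[1,1]])
    if n=="wrist":
        r=np.linalg.norm(x,axis=1,keepdims=True)+1e-12
        d=np.hstack([x/r*np.sin(r),np.cos(r)])
    else: d=np.hstack([x,np.ones((len(x),1))])
    d=d@T[:3,:3].T; o=T[:3,3]
    return o+d*((z-o[2])/d[:,2:])
def blobs(m,lo,hi):
    n,l,s,c=cv2.connectedComponentsWithStats(m.astype(np.uint8))
    return [(c[i],s[i]) for i in range(1,n) if lo<=s[i][4]<=hi]
E
python3 - <<'E'
from h import *
for n in("scene","side"):
    z=np.load(f"pics/{n}0.npz"); im,K,T,d=z["im"],z["K"],z["T"],z["d"]
    hsv=cv2.cvtColor(im,cv2.COLOR_RGB2HSV)
    m=(hsv[...,1]<45)&(hsv[...,2]>150)
    print(n)
    for c,s in blobs(m,40,3000): print(np.round(c*796/512),s.tolist(),np.round(ray(n,c,.015,K,T)[0],3),np.round(ray(n,c,.04,K,T)[0],3))
E
python3 - <<'E'
from plant import *
import numpy as np
c=get_calibration("wrist"); print(np.round(c["intrinsics"],1).tolist(),np.round(c["world_from_camera"],3).tolist())
E
```

```text
scene
[326.   9.] [200, 0, 19, 19, 202] [-2.056  2.566  0.015] [-1.925  2.437  0.04 ]
[326.  72.] [154, 0, 100, 78, 2584] [-0.768  1.271  0.015] [-0.69   1.195  0.04 ]
[611.   2.] [364, 0, 48, 5, 143] [-0.606  4.098  0.015] [-0.535  3.905  0.04 ]
[732.   7.] [417, 0, 95, 14, 936] [0.156 4.34  0.015] [0.196 4.137 0.04 ]
[224.  26.] [132, 9, 23, 19, 214] [-2.067  1.701  0.015] [-1.935  1.608  0.04 ]
[400.  80.] [254, 43, 7, 18, 113] [-0.425  1.365  0.015] [-0.362  1.285  0.04 ]
[379.  81.] [238, 47, 11, 12, 94] [-0.483  1.302  0.015] [-0.418  1.225  0.04 ]
[179.  89.] [111, 52, 12, 12, 62] [-1.044  0.71   0.015] [-0.955  0.657  0.04 ]
[195. 127.] [120, 77, 11, 10, 62] [-0.578  0.466  0.015] [-0.508  0.424  0.04 ]
[455. 217.] [284, 130, 18, 24, 259] [0.463 0.465 0.015] [0.49  0.423 0.04 ]
[393. 290.] [210, 171, 84, 38, 1387] [0.545 0.132 0.015] [0.568 0.104 0.04 ]
[515. 320.] [303, 191, 58, 30, 268] [0.771 0.198 0.015] [0.785 0.167 0.04 ]
[376. 325.] [233, 203, 19, 14, 190] [0.591 0.029 0.015] [0.613 0.005 0.04 ]
[212. 398.] [108, 233, 54, 47, 1108] [ 0.515 -0.263  0.015] [ 0.54  -0.275
[... 185 characters left out ...]
.] [313, 139, 35, 32, 671] [ 0.524 -0.27   0.015] [ 0.518 -0.242  0.04 ]
[349. 278.] [219, 175, 11, 9, 65] [ 0.775 -0.016  0.015] [0.761 0.003 0.04 ]
[162. 376.] [81, 220, 45, 47, 105] [0.941 0.328 0.015] [0.922 0.336 0.04 ]
[289. 369.] [158, 220, 57, 37, 465] [0.754 0.216 0.015] [0.741 0.228 0.04 ]
[ 58. 485.] [21, 295, 33, 34, 61] [0.94  0.542 0.015] [0.921 0.543 0.04 ]
[360. 533.] [215, 325, 33, 39, 968] [0.508 0.396 0.015] [0.503 0.403 0.04 ]
[ 14. 531.] [0, 331, 20, 21, 63] [0.94  0.615 0.015] [0.921 0.615 0.04 ]
[[297.3, 0.0, 257.1], [0.0, 297.3, 190.1], [0.0, 0.0, 1.0]] [[0.358, 0.893, 0.274, 0.153], [0.934, -0.341, -0.107, 0.611], [-0.002, 0.294, -0.956, 0.373], [0.0, 0.0, 0.0, 1.0]]
```

Run:
```python
from h import *
movep([0.636,0.13,0.23],[0,np.pi/2,0]); gripper_to(0.0)
hold(0.3)
c=get_calibration("wrist"); im,d=get_image("wrist"); K,T=c["intrinsics"],c["world_from_camera"]
np.savez("pics/w1.npz",im=im,d=d,K=K,T=T)
cv2.imwrite("pics/w1.png",cv2.resize(im[:,:,::-1],(796,597)))
o=observe(); print(o["time_s"],o["eef_pos"],o["q"],o["opening"],np.round(T,3).tolist())
```

```text
3.4083 [0.6360096  0.12998708 0.23001525] [ 8.02264201e-02  2.78265402e-01  1.45998173e+00 -3.23575630e-06
  1.40330440e+00 -1.49055582e+00] -0.0005021618197402775 [[-0.001, 0.956, 0.294, 0.56], [1.0, 0.001, 0.0, 0.131], [-0.0, 0.294, -0.956, 0.373], [0.0, 0.0, 0.0, 1.0]]
```

View pics/w1.png

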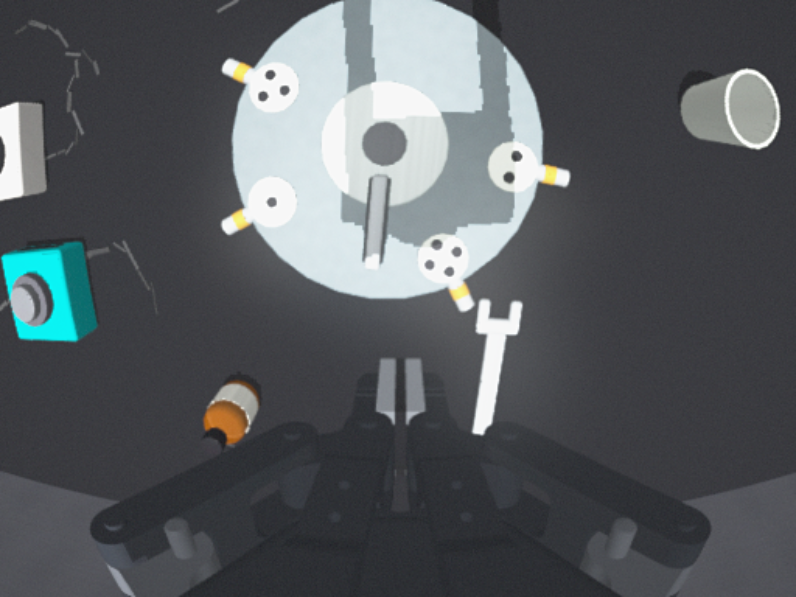

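The wrist picture shows things sharply: tag3 (three pips) at (273,87), tag1 (272,202), tag4 (443,259), tag2 (514,167), hub (384,144), tab pointing down to (373,262). World +x is down the picture and +y right, so tag3 is at about −1.75 rad and the tab must turn clockwise, pushed on its left (+y) side. White box is at the left edge.

```bash
cat >> h.py <<'E'
def fit_circle(p):
    A=np.c_[2*p,np.ones(len(p))]; s=np.linalg.lstsq(A,(p**2).sum(1),rcond=None)[0]
    return s[:2],np.sqrt(s[2]+s[:2]@s[:2])
def sel(im,K,T,guess,show=None):
    """tag centres: white blob near guess (pixels), contour rays on z=.015, robust circle fit"""
    hsv=cv2.cvtColor(im,cv2.COLOR_RGB2HSV); out=[]
    m=((hsv[...,1]<14)&(hsv[...,2]>170)).astype(np.uint8)
    if show: cv2.imwrite(show,np.hstack([m*255,hsv[...,1]*4])[:240])
    for g in guess:
        w=np.zeros_like(m); cv2.circle(w,tuple(int(v) for v in g),19,1,-1)
        mm=cv2.morphologyEx(m*w,cv2.MORPH_CLOSE,np.ones((7,7),np.uint8))
        mm=cv2.morphologyEx(mm,cv2.MORPH_OPEN,cv2.getStructuringElement(2,(13,13)))
        cs=cv2.findContours(mm,cv2.RETR_EXTERNAL,cv2.CHAIN_APPROX_NONE)[0]
        p=ray("wrist",max(cs,key=cv2.contourArea)[:,0],.015,K,T)[:,:2]
        for _ in range(5):
            c,r=fit_circle(p); e=abs(np.linalg.norm(p-c,axis=1)-r); p=p[e<=max(2.0*e.std(),.0008)]
        out.append((c,r))
    return out
E
cat > m1.py <<'E'
from h import *
z=np.load("pics/w1.npz"); im,K,T,d=z["im"],z["K"],z["T"],z["d"]; f=512/796
G=np.array([[272,202],[514,167],[273,87],[443,259]])*f
t=sel(im,K,T,G,"pics/m.png"); P=np.array([c for c,r in t]); print(np.round(np.c_[P,[r for c,r in t]],4))
a=np.array([-.8,1.75,-1.75,.8]); Q=.1*np.c_[np.cos(a),np.sin(a)]
pc,qc=P.mean(0),Q.mean(0); H=(Q-qc).T@(P-pc); th=np.arctan2(H[0,1]-H[1,0],H[0,0]+H[1,1])
R=np.array([[np.cos(th),-np.sin(th)],[np.sin(th),np.cos(th)]]); ax=pc-R@qc
print("axis",ax,"zero",th,"resid mm",np.round((P-(Q@R.T+ax))*1e3,2).tolist())
print("tag3 dir fit",th-1.75,"direct",np.arctan2(*(P[2]-ax)[::-1]))
# base plate edge circle check, hub
hsv=cv2.cvtColor(im,cv2.COLOR_RGB2HSV)
for (u,v) in np.array([[384,144],[300,150],[273,70],[374,263],[374,220],[364,180],[383,210]])*f: print(np.round([u/f,v/f]),hsv[int(v),int(u)],d[int(v),int(u)], end=";")
E
python3 m1.py
```

```text
[[0.592  0.0289 0.0201]
 [0.5648 0.2187 0.0198]
 [0.5007 0.0321 0.0201]
 [0.6393 0.1647 0.0203]]
axis [0.54968038 0.11954609] zero -0.33189537850642564 resid mm [[-0.16, -0.15], [-0.14, 0.33], [-0.04, -0.26], [0.33, 0.08]]
tag3 dir fit -2.0818953785064256 direct -2.0809347785320287
[384. 144.] [105  16 127] 0.30991668;[300. 150.] [ 96  17 234] 0.3423528;[273.  70.] [ 30   2 146] 0.3192451;[374. 263.] [  0   0 247] 0.3081306;[374. 220.] [107  11 203] 0.29947454;[364. 180.] [ 85   7 226] 0.32302615;[383. 210.] [ 94  12 172] 0.29903194;
```

View pics/m.png

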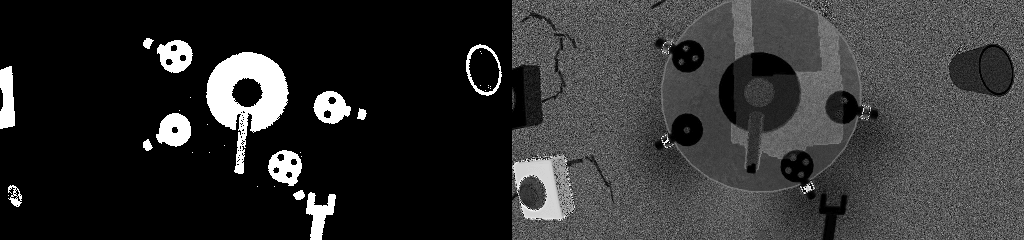

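Circle fits are good: radii 19.8–20.3 mm (should be 20) and residuals ≤0.4 mm. Axis is (0.550,0.120) and tag3's direction is −2.082 rad world. Next I measure the tab angle.

```bash
cat >> h.py <<'E'
AX=np.array([.5497,.1195]); TH=-.3319; TGT=TH-1.75
def proj(p,K,T):
    q=(np.asarray(p)-T[:3,3])@T[:3,:3]; r=np.linalg.norm(q[:,:2],axis=1); a=np.arctan2(r,q[:,2])
    return q[:,:2]/r[:,None]*a[:,None]*K[0,0]+K[:2,2]
def world(d,K,T):
    v,u=np.mgrid[:d.shape[0],:d.shape[1]]; x=(np.stack([u,v],-1)-K[:2,2])/K[0,0]
    r=np.linalg.norm(x,axis=-1)+1e-12
    return np.dstack([x*(np.tan(r)/r*d)[...,None],d])@T[:3,:3].T+T[:3,3]
def refit(im,K,T):
    a=np.array([-.8,1.75,-1.75,.8]); g=TH+a
    t=sel(im,K,T,proj(np.c_[AX+.1*np.c_[np.cos(g),np.sin(g)],np.full(4,.015)],K,T))
    P=np.array([c for c,r in t]); Q=.1*np.c_[np.cos(a),np.sin(a)]; pc,qc=P.mean(0),Q.mean(0)
    H=(Q-qc).T@(P-pc); th=np.arctan2(H[0,1]-H[1,0],H[0,0]+H[1,1]); c,s=np.cos(th),np.sin(th)
    R=np.array([[c,-s],[s,c]]); ax=pc-R@qc
    return ax,th,np.abs(P-(Q@R.T+ax)).max(),[r for _,r in t],P[2]
def tab(im,d,K,T,ax):
    w=world(d,K,T); r=np.linalg.norm(w[...,:2]-ax,axis=-1)
    m=(w[...,2]>.064)&(w[...,2]<.08)&(r<.09)&(r>.018)&(im.max(2)>140)
    n,l,s,c=cv2.connectedComponentsWithStats(m.astype(np.uint8)); k=1+np.argmax(s[1:,4])
    v,u=np.nonzero(l==k); p=ray("wrist",np.c_[u,v],.072,K,T)[:,:2]
    rect=cv2.minAreaRect((p*1e3).astype(np.float32)); c=p.mean(0)
    e=np.linalg.svd(p-c,full_matrices=False)[2][0]; e=e*np.sign(e@(c-ax))
    return np.arctan2(e[1],e[0]),np.arctan2(*(c-ax)[::-1]),rect[1],np.linalg.norm(c-ax),np.median(w[l==k][:,2])
def look(name):
    c=get_calibration("wrist"); im,d=get_image("wrist"); K,T=c["intrinsics"],c["world_from_camera"]
    np.savez(f"pics/{name}.npz",im=im,d=d,K=K,T=T); cv2.imwrite(f"pics/{name}.png",cv2.resize(im[:,:,::-1],(796,597)))
    return im,d,K,T
def report(im,d,K,T):
    ax,th,res,rad,t3=refit(im,K,T); t=tab(im,d,K,T,ax)
    print("axis",ax.round(4),"th %.4f res %.4f"%(th,res),"rad",np.round(rad,4),"tab dir %.4f cen %.4f"%t[:2],"size",np.round(t[2],1),"r,z",np.round(t[3:],4))
    print("to go (dir, cen) rad:",round(t[0]-(th-1.75),4),round(t[1]-(th-1.75),4),"tag3 direct",np.arctan2(*(t3-ax)[::-1]).round(4))
    return t
E
python3 - <<'E'
from h import *
z=np.load("pics/w1.npz"); report(z["im"],z["d"],z["K"],z["T"])
E
```

```text
axis [0.5497 0.1196] th -0.3319 res 0.0004 rad [0.0201 0.0198 0.0201 0.0203] tab dir -0.0879 cen -0.0950 size [13.6 62.6] r,z [0.0534 0.0718]
to go (dir, cen) rad: 1.994 1.9869 tag3 direct -2.0809
```

```bash
cat >> h.py <<'E'
def pose(psi,h=.015,r=.068,z=.045):
    e=np.array([np.cos(psi),np.sin(psi)]); n=np.array([-e[1],e[0]])
    return [*(AX+r*e+h*n),z],[0,np.pi/2,psi]
def go(psi,feed=.1,mf=None,**k):
    p,o=pose(psi,**k); return move_l(p,feed,o,mf)
E
python3 - <<'E'
from h import *
psi0=-.09; end=TGT+.25; ps=np.linspace(psi0,end,10)
for a in np.r_[ps,TGT]:
    for z in(.045,.23):
        if inverse_kinematics(*pose(a,z=z)) is None: print("no IK",a,z)
movep(*pose(psi0,h=.045,z=.13)); go(psi0,.15,h=.045)
print(observe()["ft_force"].round(2))
go(psi0,.04,15,h=.016)
print(observe()["ft_force"].round(2),observe()["time_s"])
for a in ps[1:]:
    if go(a,.09,20): print("force stop",a,observe()["ft_force"]); break
print(observe()["ft_force"].round(2))
go(a,.1,h=.04); go(a,.2,h=.04,z=.13); movep(*pose(a,h=.0,r=.076,z=.23)); hold(.2)
report(*look("w2")); print("psi",a,observe()["time_s"])
E
```

```text
[ 0.01  0.52 -0.76]
[ 0.92  0.18 -0.57] 5.5
[-0.1   0.24  1.23]
axis [0.5498 0.1194] th -0.3300 res 0.0003 rad [0.0202 0.0198 0.0198 0.0199] tab dir -1.9598 cen -1.9360 size [63.  12.7] r,z [0.0505 0.0718]
to go (dir, cen) rad: 0.1202 0.144 tag3 direct -2.078
psi -1.8319 10.3083
```

View pics/w2.png

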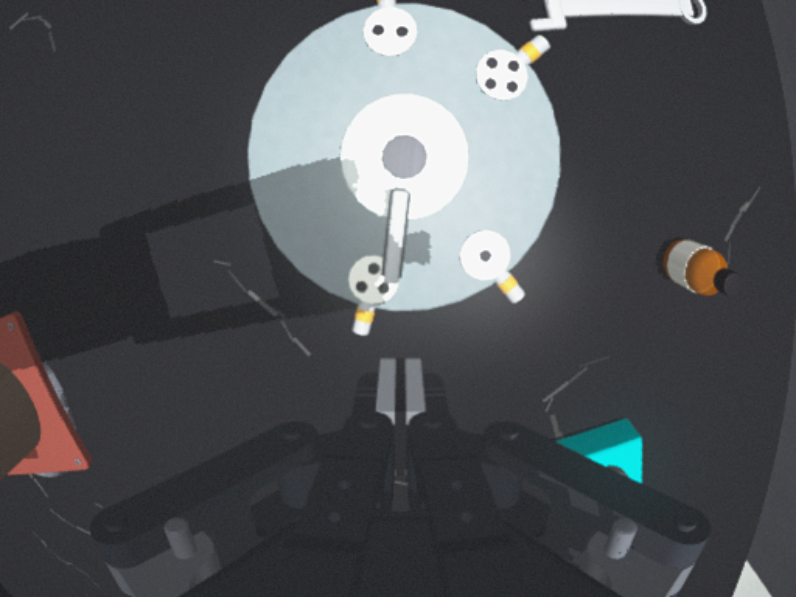

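The tab (397,190)→(390,280) now points close to tag3 (373,280), still slightly short. The gripper's shadow covers part of the tab, which biases my brightness mask, so I'll re-measure with lower thresholds.

```bash
sed -i 's/def tab(im,d,K,T,ax):/def tab(im,d,K,T,ax,th=90):/; s/im.max(2)>140/im.max(2)>th/' h.py
python3 - <<'E'
from h import *
for n in("w1","w2"):
    z=np.load(f"pics/{n}.npz"); a=[z[k] for k in("im","d","K","T")]
    report(*a)
    ax=refit(a[0],*a[2:])[0]
    for th in(30,60,75,105,120): print(th,[np.round(v,4) for v in tab(*a,ax,th)])
E
```

```text
axis [0.5497 0.1196] th -0.3319 res 0.0004 rad [0.0201 0.0198 0.0201 0.0203] tab dir -0.0906 cen -0.0910 size [14.1 62.8] r,z [0.0524 0.0714]
to go (dir, cen) rad: 1.9914 1.9909 tag3 direct -2.0809
30 [np.float64(-0.0906), np.float64(-0.091), array([14.0718, 62.8371]), np.float64(0.0524), np.float64(0.0714)]
60 [np.float64(-0.0906), np.float64(-0.091), array([14.0718, 62.8371]), np.float64(0.0524), np.float64(0.0714)]
75 [np.float64(-0.0906), np.float64(-0.091), array([14.0718, 62.8371]), np.float64(0.0524), np.float64(0.0714)]
105 [np.float64(-0.0884), np.float64(-0.1003), array([14.0654, 62.8624]), np.float64(0.0528), np.float64(0.0716)]
120 [np.float64(-0.0893), np.float64(-0.0973), array([13.6034, 62.572 ]), np.float64(0.0535), np.float64(0.0718)]
axis [0.5498 0.1194] th -0.3300 res 0.0003 rad [0.0202 0.0198 0.0198 0.0199] tab dir -1.9432 cen -1.9395 size [63.1 13.9] r,z [0.0522 0.0715]
to go (dir, cen) rad: 0.1368 0.1405 tag3 direct -2.078
30 [np.float64(-1.9432), np.float64(-1.9395), array([63.1073, 13.9134]), np.float64(0.0522), np.float64(0.0715)]
60 [np.float64(-1.9432), np.float64(-1.9395), array([63.1073, 13.9134]), np.float64(0.0522), np.float64(0.0715)]
75 [np.float64(-1.9432), np.float64(-1.9395), array([63.1073, 13.9134]), np.float64(0.0522), np.float64(0.0715)]
105 [np.float64(-1.939), np.float64(-1.937), array([63.1073, 13.9134]), np.float64(0.0515), np.float64(0.0716)]
120 [np.float64(-1.9487), np.float64(-1.9382), array([63.1111, 13.9089]), np.float64(0.0507), np.float64(0.0717)]
```

```bash
cat > fine.py <<'E'
from h import *
import sys
a0,a1,n=float(sys.argv[1]),float(sys.argv[2]),sys.argv[3]
movep(*pose(a0,h=.04,z=.13)); go(a0,.15,h=.04)
go(a0,.05,15)
go(a1,.025,15)
hold(.2); print(observe()["ft_force"].round(2))
go(a1,.06,h=.04); go(a1,.2,h=.04,z=.13); movep(*pose(a1,h=.0,r=.076,z=.23)); hold(.3)
report(*look(n)); print(observe()["time_s"])
E
python3 fine.py -1.80 -1.970 w3
```

```text
[ 3.3  -0.75 -0.35]
axis [0.5498 0.1193] th -0.3297 res 0.0002 rad [0.0201 0.0199 0.0196 0.0199] tab dir -2.0677 cen -2.0670 size [63.1 13.9] r,z [0.0522 0.0716]
to go (dir, cen) rad: 0.012 0.0127 tag3 direct -2.0793
15.0167
```

Size and radius check out (63.1×13.9 mm), with 0.012 rad left. One more slow nudge.

```bash
python3 fine.py -1.94 -1.983 w4
python3 - <<'E'
from h import *
z=np.load("pics/scene0.npz")
for n in("scene","side"):
    z=np.load(f"pics/{n}0.npz"); im,K,T=z["im"],z["K"],z["T"]; hsv=cv2.cvtColor(im,cv2.COLOR_RGB2HSV)
    m=((hsv[...,1]<60)&(hsv[...,2]>120)).astype(np.uint8)
    c0=[c for c,s in blobs(m,300,3000) if np.linalg.norm(ray(n,c,.04,K,T)[0,:2]-[.53,-.26])<.06][0]
    print(n,c0)
    # dark button/collar inside the white box
    x,y=c0.astype(int); w=np.zeros_like(m); w[y-26:y+24,x-28:x+28]=1
    cs,hi=cv2.findContours(m*w,cv2.RETR_CCOMP,cv2.CHAIN_APPROX_NONE)
    for c,h in zip(cs,hi[0]):
        if h[3]>=0 and cv2.contourArea(c)>40:
            e=cv2.fitEllipse(c); print("hole",np.round(e[0],1),np.round(e[1],1),cv2.contourArea(c),"z.04",ray(n,e[0],.04,K,T)[0].round(4),"z.05",ray(n,e[0],.05,K,T)[0].round(4))
E
```

```text
[ 2.1  -0.49  1.08]
axis [0.5497 0.1194] th -0.3298 res 0.0002 rad [0.0201 0.0198 0.0197 0.02  ] tab dir -2.0801 cen -2.0795 size [63. 14.] r,z [0.0522 0.0715]
to go (dir, cen) rad: -0.0003 0.0002 tag3 direct -2.0783
19.3667
scene [136.03908356 256.38409704]
hole [134.4 249.3] [14.2 23.9] 222.5 z.04 [ 0.5191 -0.2644  0.04  ] z.05 [ 0.5293 -0.2694  0.05  ]
side [328.8410596  154.75231788]
hole [329.9 151.5] [ 7.2 13.8] 65.5 z.04 [ 0.5205 -0.2587  0.04  ] z.05 [ 0.5182 -0.2476  0.05  ]
```

View pics/w4.png

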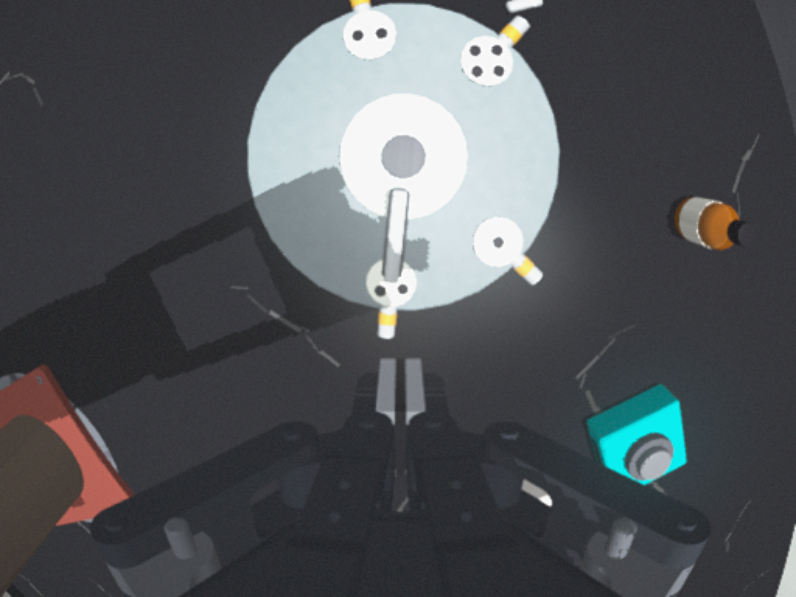

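The tab (397,190)→(392,280) now points at the middle of tag3 (390,283); the direction and centroid measures both agree within 0.0003 rad. Next I look at the white box from above.

Run:
```python
from h import *
movep([.598,-.26,.22],[0,np.pi/2,0]); hold(.2)
im,d,K,T=look("w5")
hsv=cv2.cvtColor(im,cv2.COLOR_RGB2HSV); w=world(d,K,T)
m=(w[...,2]>.054)&(w[...,2]<.064)&(np.linalg.norm(w[...,:2]-[.522,-.26],axis=-1)<.05)
for c,s in blobs(m,100,20000):
    mm=(m*255).astype(np.uint8)
    cs=max(cv2.findContours(mm,0,cv2.CHAIN_APPROX_NONE)[0],key=cv2.contourArea)
    p=ray("wrist",cs[:,0],.058,K,T)[:,:2]; print("depth blob",c,s,fit_circle(p),w[m][:,2].mean())
b=(hsv[...,1]<45)&(hsv[...,2]>60)&(np.abs(w[...,2]-.04)<.005)&(np.linalg.norm(w[...,:2]-[.522,-.26],axis=-1)<.075)
v,u=np.nonzero(b); p=ray("wrist",np.c_[u,v],.04,K,T)[:,:2]; print("box",cv2.minAreaRect((p*1e3).astype(np.float32)))
print(observe()["time_s"])
```

```text
depth blob [251.54192872 100.41928721] [234  84  36  35 954] (array([ 0.52122891, -0.26467951]), np.float64(0.017357944328971812)) 0.061849109051363184
box ((521.2250366210938, -264.1557312011719), (88.81129455566406, 89.60254669189453), 0.6024425029754639)
21.725
```

View pics/w5.png

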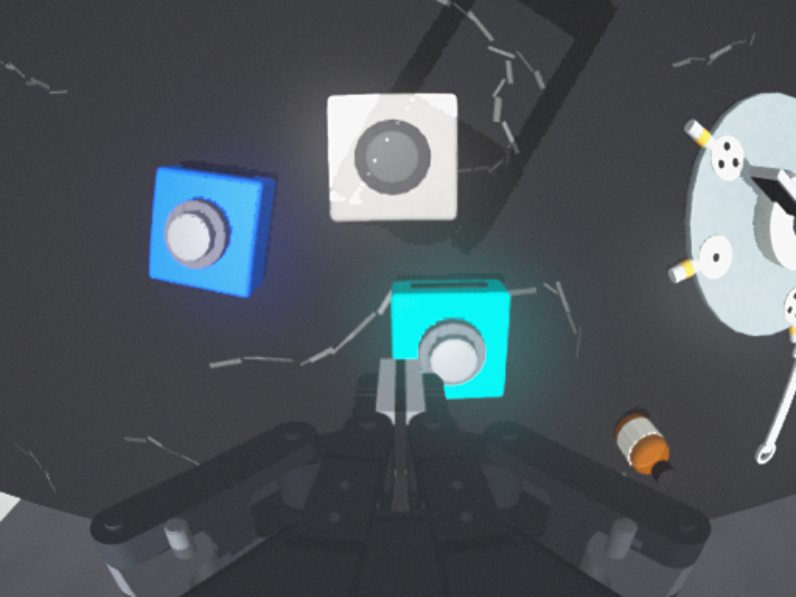

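The box measures 89×90 mm, centred at (0.521,−0.264), with the grey button at picture (393,157) = (0.521,−0.265), radius 17.4 mm. Now I press it.

Run:
```python
from h import *
b=[.5212,-.2645]
movep([*b,.12],[0,np.pi/2,0]); move_l([*b,.068],.1); hold(.1)
f0=observe()["ft_force"]
s=move_l([*b,.047],.02,None,16); o=observe(); print("stop",s,o["eef_pos"].round(4),(o["ft_force"]-f0).round(2))
hold(.3); o=observe(); print(o["eef_pos"].round(4),(o["ft_force"]-f0).round(2))
move_l([*b,.07],.05); move_l([*b,.15],.15); o=observe(); print((o["ft_force"]-f0).round(2))
movep([.598,-.26,.22],[0,np.pi/2,0]); hold(.2)
im,d,K,T=look("w6"); w=world(d,K,T)
z0=np.load("pics/w5.npz"); w0=world(z0["d"],z0["K"],z0["T"])
for q in(w0,w):
    m=np.linalg.norm(q[...,:2]-b,axis=-1)<.012; print("button z",np.median(q[m][:,2]))
p,o=pose(-1.983,h=0.,r=.076,z=.23); movep(p,o); hold(.3)
report(*look("w7")); print(observe()["time_s"])
```

```text
stop True [ 0.5214 -0.2647  0.056 ] [-2.65  1.22  6.89]
[ 0.5214 -0.2646  0.056 ] [-3.18  1.52  7.96]
[-1.14  0.85  0.15]
button z 0.3627910209255403
button z 0.3605640072131485
axis [0.5497 0.1193] th -0.3302 res 0.0002 rad [0.0201 0.0199 0.0198 0.0198] tab dir -2.0799 cen -2.0794 size [63.1 13.9] r,z [0.0522 0.0716]
to go (dir, cen) rad: 0.0003 0.0008 tag3 direct -2.079
28.3833
```

The press stopped at TCP z=0.056 with about 8 N, which doesn't match the stated 52 mm bottom. I'll check the depth profile offline before deciding.

Run:
```python
from h import *
for n in("w5","w6"):
    z=np.load(f"pics/{n}.npz"); d=z["d"]; q=world(d,z["K"],z["T"]); r=np.linalg.norm(q[...,:2]-[.5212,-.2645],axis=-1)
    print(n,[(a,np.round(np.percentile(q[(d>0)&(r>a/1e3)&(r<b/1e3)&(q[...,2]<.1)][:,2],[5,50,95]),4).tolist()) for a,b in((0,6),(6,12),(12,16),(19,25),(29,40),(80,100))])
```

```text
w5 [(0, [0.0608, 0.0622, 0.0633]), (6, [0.0609, 0.0622, 0.0634]), (12, [0.0608, 0.062, 0.0632]), (19, [0.0508, 0.0521, 0.0532]), (29, [0.0388, 0.0401, 0.0413]), (80, [-0.0012, 0.0002, 0.0019])]
w6 [(0, [0.0609, 0.0621, 0.0632]), (6, [0.061, 0.0621, 0.0633]), (12, [0.0606, 0.0619, 0.0633]), (19, [0.0508, 0.052, 0.0532]), (29, [0.0389, 0.0401, 0.0413]), (80, [-0.0012, 0.0001, 0.0019])]
```

Depth shows the button face at 62 mm (not 58), while collar (52), box top (40) and bench (0) all read correctly. So 62−6=56 mm fits the observed stop as the bottom. A second, stepped press will confirm the force profile and hard stop.

Run:
```python
from h import *
b=[.5212,-.2645]
movep([*b,.12],[0,np.pi/2,0]); move_l([*b,.066],.1); hold(.1)
f0=observe()["ft_force"]
for z in(.063,.061,.059,.057,.0562,.050):
    s=move_l([*b,z],.02,None,28); hold(.1); o=observe(); print(z,s,o["eef_pos"][2].round(4),(o["ft_force"]-f0).round(2))
    if s: break
hold(.3)
move_l([*b,.07],.05); move_l([*b,.15],.15); o=observe(); print((o["ft_force"]-f0).round(2))
movep([.598,-.26,.22],[0,np.pi/2,0]); hold(.2)
im,d,K,T=look("w8"); q=world(d,K,T); r=np.linalg.norm(q[...,:2]-b,axis=-1)
print("button z",np.median(q[(d>0)&(r<.012)&(q[...,2]<.1)][:,2]),observe()["time_s"])
```

```text
0.063 False 0.0631 [0.33 1.64 0.06]
0.061 False 0.0613 [0.52 1.96 2.26]
0.059 False 0.0593 [0.2  1.26 3.53]
0.057 False 0.0573 [1.38 0.36 3.2 ]
0.0562 False 0.0564 [1.58 0.19 5.23]
0.05 True 0.056 [-2.64  2.91  8.16]
[ 0.14  0.77 -0.09]
button z 0.06208799584213065 35.65
```

The stepped press shows the spring rising from about 2 to 5 N between 61 and 56.4 mm, then a hard stop at 56.0 mm. That is the full 6 mm of travel, and the face is back at 62 mm. The arm is clear, so I'm handing in.

Run:
```python
from plant import *
o=observe(); print(o["time_s"],o["eef_pos"],o["ft_force"]); print(job_done())
```

```text
35.65 [ 0.59652981 -0.25975053  0.21809549] [-0.60134405 -0.93527851  0.2868874 ]
the job is handed in; nothing more can be done
None
```

The selector tab points at the three-pip tag, the white box's button has been pressed fully down and is back up, and the job is handed in at 35.7 s.

- **Selector:** I pushed the tab clockwise on its left cheek with the fingers shut, in one long push and two slow nudges. After the first press, the wrist camera showed the tab within 0.001 rad of tag3's direction. I did not take another selector picture after the second press.
- **Button:** I pressed it twice, both times after the selector was set. The first press stopped at 56 mm, not the stated 52 mm, so I repeated it in steps. The force rose to about 5 N, then met a hard stop at 56.0 mm.
- **Disagreement:** the depth image puts the button face at 62 mm when up, not the stated 58 mm. The collar, box top and bench read correctly, and 62 to 56 mm is the full 6 mm of travel. The face was back at 62 mm afterwards.
- **Finish:** the arm ended at 0.22 m height, touching nothing. The path stayed clear of the vial, beaker and spanner, though I did not measure them again at the end.

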